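Index the turntable and lock it

TASK

With fingertips only, gently push the spokes of the bench turntable round until the spoke with the red ball points straight at the tip of the yellow pointer and stays there; then push the blue lock lever clockwise (seen from above) fully home against its stop pin. Only push: do not pinch or grip the turntable or the lever, and leave the spool, the tin and the wax block that stand beside the base plate where they are.

Things in the scene. Friction and masses are not known exactly. Their poses are not given: they have to be found in the camera images.
- base: Grey base plate of the indexing fixture, fixed to the bench, 240 (x) x 360 (y) x 14 mm; origin at the centre of its underside, z up. The turntable's hub stands at y = -55 mm on it, the lock lever's pivot at y = +115 mm (both x = 0).
- hub (a point): Point on the vertical axis of the turntable, at the height of the spokes' centre lines (70 mm above the bench). The faceplate is an aluminium disc of radius 52 mm, z 55 to 83 mm, with a screw up to z 91 mm. Below it a grey pedestal of radius up to 44 mm.
- red_ball (a point): Centre of the red ball (radius 12 mm) at the end of one spoke, 105 mm from the hub axis, 70 mm above the bench. Four equal spokes at 90 degrees, round steel bars of radius 5 mm, free between 52 and 93 mm from the axis; the other three end in black balls of the same size. Beneath the free part of the spokes there is nothing higher than 25 mm.
- pointer_mark (a point): The place (in empty air) where the centre of the red ball stands when its spoke points straight at the pointer: 105 mm from the hub axis, 70 mm above the bench. The yellow pointer is fixed; its upright stands 132 to 141 mm from the hub axis with its top at 69 mm and its tip, 122 mm from the axis, points at the hub; its flat arm runs low (up to 25 mm above the bench) to the pedestal.
- turntable (a joint): Angle of the turntable, rad, growing counter-clockwise seen from above; it may be turned either way without end. Friction holds it wherever it is left (0.14 N m, about 2 N at a spoke); it does not coast.
- lock_pivot (a point): Point on the vertical axis of the lock lever, 70 mm above the bench. Steel boss of radius 17 mm, z 61 to 79 mm, screw up to 84 mm.
- lever_tip (a point): Centre of the ball end (radius 10 mm) of the blue lock lever, 88 mm from its pivot, 70 mm above the bench; the lever is a round bar of radius 6.5 mm.
- lock_lever (a joint): Angle of the lock lever, rad: near 0 unlocked (the lever points along the base plate's -x), grows clockwise seen from above, 1.4 locked against its stop pin (the lever points nearly along the plate's +y). Friction 0.12 N m (about 2 N at 60 mm from the pivot). The stop pin, 9 mm thick and 76 mm high, stands 34 mm out from the pivot, on the far side of the lever as it is pushed home.
- spool: Thread spool behind the base plate (+x side), cream thread on wood, 58 mm diameter x 60 mm high, loose bystander; origin at its underside.
- cream_tin: Round cream tin behind the base plate (+x side), 70 mm diameter x 40 mm high, loose bystander; origin at its underside.
- wax_block: Yellow block of beeswax near the base plate's front (-x) edge, 38 x 60 x 21 mm, loose bystander; origin at its underside.

How it is judged:
On the way, in this order (a step that is already met when the one before it is completed fails the run):
1. the red ball stands at the pointer, the turntable at rest, the lever still unlocked (horizontal distance between red_ball and pointer_mark below 0.009 m and velocity of joint turntable between -0.1 and 0.1 rad/s and value of joint lock_lever below 0.5 rad), for 0.2 s.
2. the lock lever is home (value of joint lock_lever above 1.25 rad), for 0.2 s.
At the end, for the whole second after the job is handed in: The centre of the red ball is within 9 mm of the pointer's line (about 5 degrees), the lock lever is within 0.15 rad of its stop, and the spool, tin and wax block are within 20 mm of where they stood (horizontal distance between red_ball and pointer_mark below 0.009 m and value of joint lock_lever above 1.25 rad and distance of each of spool, cream_tin, wax_block from where it was at the start of the episode below 0.02 m); the robot touches nothing.
It fails at once if the turntable is pinched or shoved hard (over 25 N) (contact force between the fingers and turntable above 25 N).
It fails at once if the lock lever is pinched or shoved hard (over 30 N) (contact force between the fingers and lock_lever above 30 N).
It fails at once if the lever is locked before the red ball is at the pointer (value of joint lock_lever above 0.8 rad and horizontal distance between red_ball and pointer_mark above 0.012 m).
It fails at once if the spool, the tin or the wax block is moved or lifted (over 20 mm) (distance of any of spool, cream_tin, wax_block from where it was at the start of the episode above 0.02 m).
It also fails if it takes over 64 s, if anything falls off the work surface, if the arm or the gripper's body presses on something with over 40 N, if the wrist force passes 120 N, or if a joint passes its speed limit or range.

ROBOT

A 6-joint arm with a two-finger parallel gripper is mounted at the origin on a cart in front of the work surface, level with it; the furniture and walls round the work are solid. World frame = base frame: x ahead of the robot, y to its left, z up, the work surface at z = 0. Lengths are in m, angles in rad, forces in N, time in s.
With the tool pointing down it reaches from about 0.275 to 0.85 m from the base axis. Payload 5.2 kg.
Tool frame: the origin (TCP) lies between the finger pads; the fingertips stand 25 mm ahead of it and the grasp point (between the pads) lies 6 mm ahead of it; z points along the fingers, y is the line along which they close (so a half turn about z gives the same grasp; the last joint's range is limited). The gripper opens to 85 mm and grips with 20 to 120 N. Pads are 22 mm wide; open, the fingers measure 114 mm over their backs; the gripper's body (76 mm by 85 mm) begins 54 mm behind the grasp point. The pads swing forward as they close: fully open they stand 13 mm farther back than shut.
Start: joints at [-1.336, 0.259, 1.535, -0, 1.348, -0.203], TCP at [0.233, -0.498, 0.256] pointing down, gripper open.
Joint ranges: [-3.14, 3.14], [-0.91, 2.08], [0.19, 2.58], [-1.22, 4.36], [0.22, 2.71], [-3.12, 3.12]. Speed limits (rad/s): [2.57, 2.57, 3.14, 3.14, 3.14, 3.14].

INTERFACE

Orientations are given as a 3x3 rotation matrix whose columns are the frame's x, y, z axes.
In Python, from rig import sense, get_image, camera_info, hand_in gives the robot as it stands. The module is installed in compiled form; this text tells all that it offers.
- The arm moves only by the shell command python3 -m creep 'ROWS'. ROWS is a JSON object of lists of equal length, an entry for each row: "xyz": the shift along the tool's x, y, z scaled (see below), a list of three; "angular": the turn, a rotation vector about the tool's x, y, z scaled (see below), a list of three; "hand": the closure, from 0 (fully open) to 1 (shut). In form: {"xyz": [[dx, dy, dz], ...], "angular": [[wx, wy, wz], ...], "hand": [hand, ...]}. A call has 1 to 20 rows; each row is the pose to reach, as a shift and turn from the pose commanded when the call began, along the tool's axes at that moment; what a row does not reach only later rows make up. The controller multiplies each number of a shift by 0.5 m and each number of a turn by 0.5 rad. A row lasts 1/8 s, in which the tool goes at most 62.5 mm and 10.7 degrees, less where a joint would pass 70% of its speed; a pose out of reach is approached as far as the arm can. A call with a number of a shift or a turn outside -1 to 1 is refused whole. A call with a gripper value outside its range is refused whole. The fingers move at their own pace and stop on an object; the grip force is fixed at half the most. Time passes only in rows, so rows that repeat a pose let the fingers close. It gives the time, the measured TCP pose, the force, the opening and the grip force at its end, in the units of the state.
- sense(): the state, without advancing time (a new reading comes with each control period).
- get_image(name): name is "side" or "top"; returns (picture, depth): 400x640x3 uint8, red, green, blue; 400x640 float32, m along the optical axis (not along the pixel's ray), 0 where there is no reading.
- camera_info(name): a dict with "fx", "fy", "cx", "cy" (pixels), "eye" and "rotation" of the camera in the world. Camera axes: x right, y up, looking along -z (the intrinsics and any distortion apply to the point x, -y, -z); pixel columns grow to the right and rows downward; lengths in m; the calibration is good to about 2 mm. A picture is of the moment at which its call begins. camera_info takes no time and is no camera call.
- hand_in(): hands the job in; it is judged then, once.
The state is a dict: "time": time; "joints": joint angles; "joint_vel": joint speeds; "tau": joint torques, N m; "tool_pos": TCP position; "eef_rot": TCP orientation; "contact_force": force on the tool from outside, world axes, zero at the start; "moment": the same for the moment, N m; "grip_width": finger opening in m; "grip_force": force on a finger pad.
Only numpy, scipy, OpenCV 4.12 (cv2) and the standard library are available. Lean on these libraries where they do the work, as an engineer would, in place of code of your own. Each camera call takes 0.05 s, during which the arm holds its last target. There are 200 camera calls.

## Working session

There is one attempt and no reset: what is moved stays moved. The work goes in short steps, Python scripts to look and compute and a shell command to move; the robot and the scene stay as the last step left them, time stands still between calls to the robot, and variables do not carry over. Pictures are saved under pics/ and viewed, at most 10 in all, crops included, and the job is handed in when it is done.

```bash
mkdir -p pics; cat > h.py <<'E'
import numpy as np, cv2
from rig import sense,get_image,camera_info
def shot(n,f):
    im,d=get_image(n); cv2.imwrite(f'pics/{f}.png',im[:,:,::-1]); np.savez(f'{f}.npz',im=im,d=d); return im,d
def world(n,u,v,d):
    c=camera_info(n); p=np.array([(u-c['cx'])/c['fx']*d,-(v-c['cy'])/c['fy']*d,-d]); return np.array(c['eye'])+np.array(c['rotation'])@p
def atz(n,u,v,z):
    a=world(n,u,v,1.); e=np.array(camera_info(n)['eye']); return e+(a-e)*(z-e[2])/(a[2]-e[2])
E
python3 - <<'E'
from h import *
for n in('top','side'): shot(n,n+'0'); print(camera_info(n))
s=sense();print(s['tool_pos'],s['eef_rot'],s['time'],s['contact_force'])
E
```

```text
{'fx': 447.84514469340314, 'fy': 447.84514469340314, 'cx': 315.11813825956966, 'cy': 195.87747965999037, 'eye': array([ 0.38563797, -0.00701603,  1.11665297]), 'rotation': array([[-0.01492848,  0.9805799 , -0.19555101],
       [-0.99962109, -0.01011297,  0.0256007 ],
       [ 0.02312593,  0.19585909,  0.98035933]])}
{'fx': 395.6364703013765, 'fy': 395.6364703013765, 'cx': 317.91925831679373, 'cy': 200.12816059824797, 'eye': array([0.27522283, 0.53162283, 0.64875181]), 'rotation': array([[-0.87499538,  0.31780536, -0.36521615],
       [-0.48400351, -0.59156364,  0.64482017],
       [-0.01112129,  0.74098057,  0.67143437]])}
[ 0.23309667 -0.49768941  0.25555465] [[ 9.05685566e-01  4.23949882e-01 -3.91293921e-04]
 [ 4.23949929e-01 -9.05684160e-01  1.63117693e-03]
 [ 3.37148560e-04 -1.64322243e-03 -9.99998593e-01]] 0.1 [ 0.05266867 -0.15124505  0.40352343]
```

View pics/top0.png

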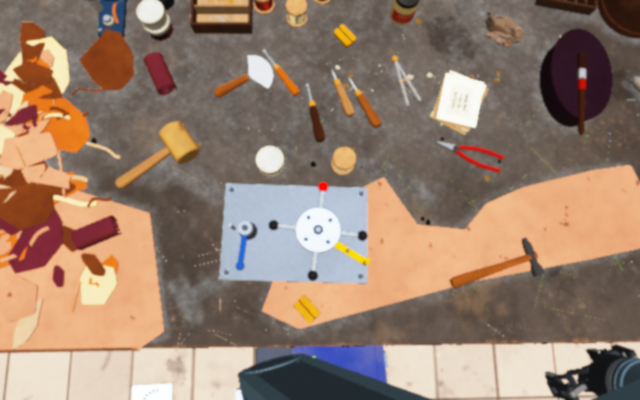

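View pics/side0.png

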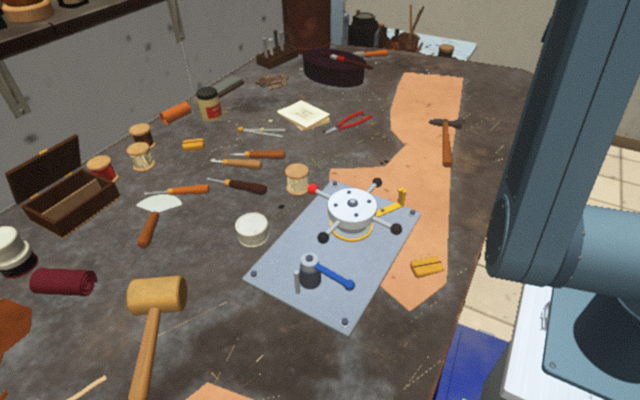

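The top view shows the hub near (318,229), the red ball (323,187), the pointer running from (337,245) to (367,262), the lever pivot (246,229) and the lever tip (240,266). Next I'll enlarge this area.

```bash
python3 - <<'E'
from h import *
im=np.load('top0.npz')['im'][140:330,215:385,::-1]
cv2.imwrite('pics/c0.png',cv2.resize(im,None,fx=3.1,fy=3.1,interpolation=cv2.INTER_CUBIC))
for n,u,v,z in[('hubtop',318,229.5,.091),('red',323,187,.072),('bl',273.5,225,.072),('br',362,235,.072),('bb',313,275,.072),('ptr_end',366,262,.069),('piv',247,228.5,.084),('tip',240,266,.075),('c1',231,190,.014),('c2',361,194,.014),('c3',361,279,.014),('c4',226,273,.014),('tin',270,159,.04),('spool',343,158,.06),('wax',307,309,.021)]: print(n,atz('top',u,v,z).round(4))
E
```

```text
hubtop [ 0.5112 -0.0393  0.091 ]
red [ 0.6155 -0.0535  0.072 ]
bl [0.5254 0.0643 0.072 ]
br [ 0.4994 -0.1428  0.072 ]
bb [ 0.4087 -0.0267  0.072 ]
ptr_end [ 0.4367 -0.1503  0.069 ]
piv [0.5164 0.1246 0.084 ]
tip [0.4313 0.1404 0.075 ]
c1 [0.6228 0.1749 0.014 ]
c2 [ 0.6092 -0.1515  0.014 ]
c3 [ 0.3987 -0.1441  0.014 ]
c4 [0.4177 0.1825 0.014 ]
tin [0.6951 0.0757 0.04  ]
spool [ 0.6904 -0.1044  0.06  ]
wax [ 0.3305 -0.0123  0.021 ]
```

View pics/c0.png

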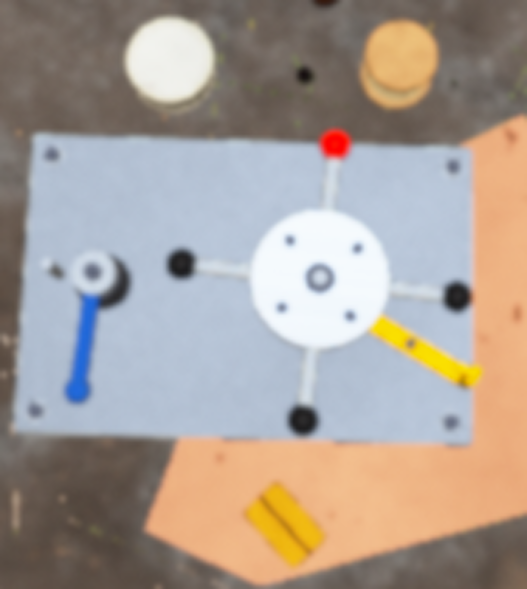

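The crop shows the hub at (318,230), the red ball at (323,186.5), the other balls at about 90° spacing, and the pointer arm from lower right of the disc to its upright at about (367,261). Next I'll refine the pointer angle and work out the approach.

```bash
python3 - <<'E'
from h import *
hub=np.array([.512,-.040])
for n,box in(('top',(235,275,325,375)),('side',(180,225,375,415))):
    z=np.load(n+'0.npz'); a,b,c,d=box
    hsv=cv2.cvtColor(z['im'],cv2.COLOR_RGB2HSV); m=cv2.inRange(hsv,(18,140,120),(35,255,255))
    P=[]
    for v in range(a,b):
        for u in range(c,d):
            if m[v,u] and z['d'][v,u]>0: P.append(world(n,u,v,z['d'][v,u]))
    P=np.array(P);q=P[:,:2]-hub;r=np.hypot(*q.T);an=np.degrees(np.arctan2(q[:,1],q[:,0]))
    for lo,hi in((.05,.09),(.09,.122),(.12,.15)):
        k=(r>lo)&(r<hi); print(n,lo,k.sum(),np.median(an[k]),an[k].min(),an[k].max(),P[k][:,2].max())
for n,u,v,z in[('hubtop',318.06,229.7,.091),('red',323.06,186.5,.072),('bb',312.7,275.5,.072),('bl',273.4,225.3,.072),('br',362.3,235.3,.072),('piv',245.2,227.6,.084),('tip',239.8,265.8,.075)]: print(n,atz('top',u,v,z).round(4))
E
```

```text
top 0.05 86 -122.79601248199725 -128.57432016649696 -115.22380465601664 0.028263767688112118
top 0.09 77 -122.26367229334654 -126.24444652615723 -118.21404548154432 0.0683223819029104
top 0.12 69 -122.62284841817048 -125.2317455607035 -118.58516439119971 0.07133724083172477
side 0.05 50 -124.86201271015736 -128.31998886329004 -117.11967025541517 0.02521199004120822
side 0.09 69 -122.67171102017252 -126.94970128973297 -118.60679495612565 0.07030217026660324
side 0.12 123 -123.73295486684859 -126.53341535384298 -113.97942599930175 0.07030217026660324
hubtop [ 0.5108 -0.0394  0.091 ]
red [ 0.6167 -0.0536  0.072 ]
bb [ 0.4075 -0.026   0.072 ]
bl [0.5247 0.0645 0.072 ]
br [ 0.4987 -0.1435  0.072 ]
piv [0.5185 0.1287 0.084 ]
tip [0.4318 0.1409 0.075 ]
```

```bash
cat >> h.py <<'E'
def plan(W):
    "W: list of x,y,z,yaw(deg): prints scaled rows from present pose"
    from scipy.spatial.transform import Rotation as Ro
    s=sense();R=np.array(s['eef_rot']);p=np.array(s['tool_pos'])
    print('now',p.round(4),'yaw',round(np.degrees(np.arctan2(R[1,0],R[0,0])),1),'t',s['time'],'F',np.round(s['contact_force'],1))
    for x,y,z,a in W:
        a=np.radians(a);c,q=np.cos(a),np.sin(a);T=np.array([[c,q,0],[q,-c,0],[0,0,-1]])
        print((R.T@(np.array([x,y,z])-p)/.5).round(3).tolist(),(Ro.from_matrix(R.T@T).as_rotvec()/.5).round(3).tolist())
def arc(c,r,z,phis,off=0): return [(c[0]+r*np.cos(np.radians(f)),c[1]+r*np.sin(np.radians(f)),z,f+off) for f in phis]
HUB=(.512,-.040)
E
python3 -c "
from h import *
plan([(.49,.029,.2,53)])"
```

```text
now [ 0.2331 -0.4977  0.2556] yaw 25.1 t 0.1 F [ 0.1 -0.2  0.4]
[0.912, -0.736, 0.113] [-0.003, -0.001, -0.974]
```

```bash
python3 -m creep '{"xyz":[[0.456,-0.368,0.056],[0.456,-0.368,0.056],[0.456,-0.368,0.056],[0.456,-0.368,0.056],[0.456,-0.368,0.056],[0.456,-0.368,0.056],[0.912,-0.736,0.113],[0.912,-0.736,0.113],[0.912,-0.736,0.113],[0.912,-0.736,0.113],[0.912,-0.736,0.113],[0.912,-0.736,0.113],[0.912,-0.736,0.113]],"angular":[[0,0,-0.487],[0,0,-0.487],[0,0,-0.487],[0,0,-0.487],[0,0,-0.487],[0,0,-0.974],[0,0,-0.974],[0,0,-0.974],[0,0,-0.974],[0,0,-0.974],[0,0,-0.974],[0,0,-0.974],[0,0,-0.974]],"hand":[1,1,1,1,1,1,1,1,1,1,1,1,1]}'; python3 -c "
from h import *
plan([(.49,.029,.18,81)])"
```

```text
time: 1.72
tool_pos: [0.4897, 0.0283, 0.1994]
eef_rot: [[0.601, 0.799, -0.001], [0.799, -0.601, -0.0], [-0.001, -0.001, -1.0]]
contact_force: [-1.0, -0.7, -0.3]
grip_width: 0.0001
grip_force: 0.0
now [0.4897 0.0283 0.1994] yaw 53.0 t 1.725 F [-1.  -0.7 -0.3]
[0.001, -0.0, 0.039] [-0.002, 0.002, -0.976]
```

Two pure turns of about 28° (to 81°, then 108°) come next.

```bash
python3 -m creep '{"xyz":[[0,0,0.04],[0,0,0.04],[0,0,0.04],[0,0,0.04],[0,0,0.04]],"angular":[[0,0,-0.97],[0,0,-0.97],[0,0,-0.97],[0,0,-0.97],[0,0,-0.97]],"hand":[1,1,1,1,1]}' >/dev/null;  python3 -m creep '{"xyz":[[0,0,0],[0,0,0],[0,0,0],[0,0,0],[0,0,0]],"angular":[[0,0,-0.94],[0,0,-0.94],[0,0,-0.94],[0,0,-0.94],[0,0,-0.94]],"hand":[1,1,1,1,1]}'; python3 - <<'E'
from h import *
plan([(.49,.029,.075,108)])
im,d=shot('side','s1')
cv2.imwrite('pics/s1c.png',cv2.resize(im[60:340,200:480,::-1],None,fx=2,fy=2))
E
```

```text
time: 2.98
tool_pos: [0.4901, 0.0283, 0.1799]
eef_rot: [[-0.301, 0.953, 0.0], [0.953, 0.301, -0.0], [-0.0, 0.0, -1.0]]
contact_force: [-0.1, -0.5, -0.6]
grip_width: -0.0002
grip_force: 0.0
now [0.4901 0.0283 0.1799] yaw 107.5 t 2.975 F [-0.1 -0.5 -0.6]
[0.001, 0.0, 0.21] [0.0, 0.0, -0.016]
```

View pics/s1c.png

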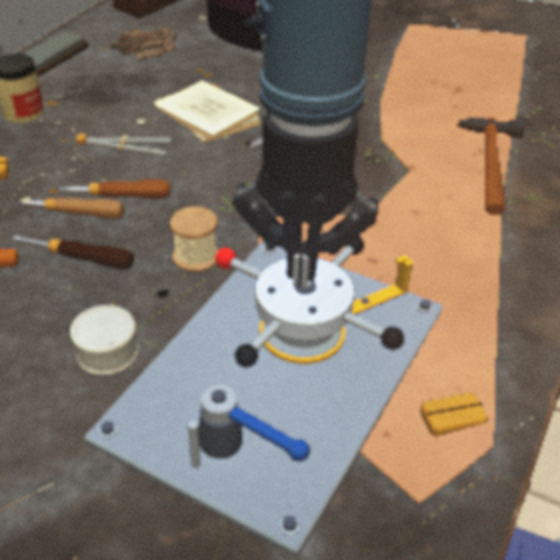

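The side view shows the shut fingers over the gap between the two spokes at tip pixel (300,285) of the crop. The knuckles are wide but well above the tips. I'll descend with the tips at about 57 mm.

```bash
python3 -m creep '{"xyz":[[0,0,0.1],[0,0,0.1],[0,0,0.15],[0,0,0.196],[0,0,0.196],[0,0,0.196]],"angular":[[0,0,0],[0,0,0],[0,0,0],[0,0,0],[0,0,0],[0,0,0]],"hand":[1,1,1,1,1,1]}'; python3 - <<'E'
from h import *
plan(arc(HUB,.072,.082,[104,100,96,92,88,84,80]))
shot('top','t1')
im,d=shot('side','s2')
cv2.imwrite('pics/s2c.png',cv2.resize(im[130:280,280:440,::-1],None,fx=3,fy=3))
E
```

```text
time: 3.78
tool_pos: [0.4912, 0.0283, 0.0833]
eef_rot: [[-0.304, 0.953, 0.002], [0.953, 0.304, -0.0], [-0.001, 0.002, -1.0]]
contact_force: [0.4, -0.1, 0.5]
grip_width: 0.0002
grip_force: 0.0
now [0.4912 0.0283 0.0833] yaw 107.7 t 3.775 F [ 0.4 -0.1  0.5]
[0.001, 0.007, 0.003] [0.003, 0.002, 0.129]
[-0.0, 0.017, 0.003] [0.004, 0.002, 0.268]
[-0.002, 0.027, 0.003] [0.004, 0.001, 0.408]
[-0.004, 0.037, 0.003] [0.004, 0.001, 0.548]
[-0.007, 0.047, 0.003] [0.004, 0.001, 0.687]
[-0.011, 0.056, 0.003] [0.004, 0.001, 0.827]
[-0.015, 0.065, 0.003] [0.004, 0.001, 0.966]
```

View pics/s2c.png

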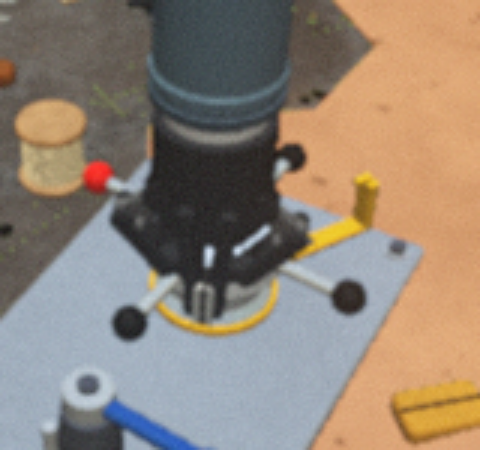

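The fingers are down between the spokes at crop pixel (205,310), touching nothing. The first arc push follows, about 2° per row.

```bash
python3 -m creep '{"xyz":[[0.001,0.007,0.002],[0.0,0.012,0.002],[0.0,0.017,0.002],[-0.001,0.022,0.002],[-0.002,0.027,0.002],[-0.003,0.032,0.002],[-0.004,0.037,0.002],[-0.005,0.042,0.002],[-0.007,0.047,0.002],[-0.009,0.052,0.002],[-0.011,0.056,0.002],[-0.013,0.061,0.002],[-0.015,0.065,0.002]],"angular":[[0,0,0.13],[0,0,0.2],[0,0,0.27],[0,0,0.34],[0,0,0.41],[0,0,0.48],[0,0,0.55],[0,0,0.62],[0,0,0.69],[0,0,0.76],[0,0,0.83],[0,0,0.9],[0,0,0.97]],"hand":[1,1,1,1,1,1,1,1,1,1,1,1,1]}'; python3 - <<'E'
from h import *
plan(arc(HUB,.072,.082,[76,72,68,64,60,56,52.5]))
im,d=shot('top','t2')
cv2.imwrite('pics/t2c.png',cv2.resize(im[140:330,215:385,::-1],None,fx=3,fy=3))
E
```

```text
time: 5.5
tool_pos: [0.5236, 0.0313, 0.0808]
eef_rot: [[0.177, 0.984, 0.0], [0.984, -0.177, 0.0], [0.0, 0.0, -1.0]]
contact_force: [-2.6, 1.5, 1.4]
grip_width: -0.0004
grip_force: 1.2
now [0.5236 0.0313 0.0808] yaw 79.8 t 5.5 F [-2.6  1.5  1.4]
[-0.001, 0.012, -0.002] [0.0, -0.0, 0.132]
[-0.002, 0.022, -0.002] [0.0, -0.0, 0.272]
[-0.004, 0.032, -0.002] [0.0, -0.0, 0.411]
[-0.006, 0.042, -0.002] [0.0, -0.0, 0.551]
[-0.009, 0.051, -0.002] [0.0, -0.0, 0.691]
[-0.013, 0.06, -0.002] [0.0, -0.0, 0.83]
[-0.016, 0.068, -0.002] [0.0, -0.0, 0.952]
```

View pics/t2c.png

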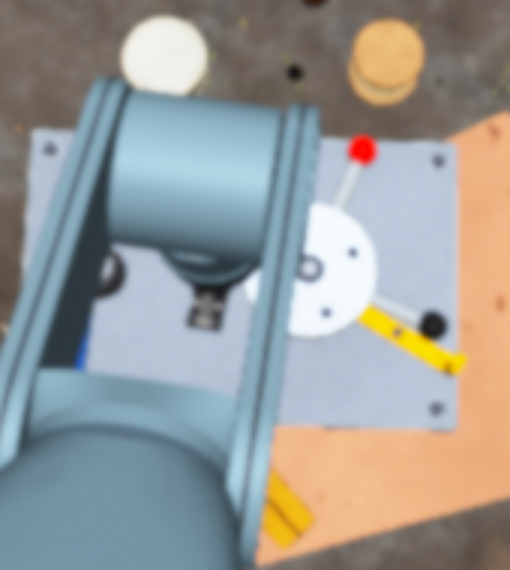

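The turntable is turning: the red ball is now at crop (362,150) and the force is 3 N. I'll continue the same arc and track the red ball by colour.

```bash
cat >> h.py <<'E'
def red(n='top',tag='r'):
    im,d=get_image(n); hsv=cv2.cvtColor(im,cv2.COLOR_RGB2HSV)
    m=cv2.inRange(hsv,(0,190,110),(6,255,255))|cv2.inRange(hsv,(175,190,110),(180,255,255))
    k,l,st,ce=cv2.connectedComponentsWithStats(m)
    for i in range(1,k):
        if st[i,4]>15:
            w=atz(n,*ce[i],.072); q=w[:2]-np.array(HUB)
            if .085<np.hypot(*q)<.125: print('red',n,ce[i].round(1),st[i,4],w.round(4),'r',np.hypot(*q).round(4),'ang',np.degrees(np.arctan2(q[1],q[0])).round(1))
E
python3 -m creep '{"xyz":[[0,0.007,-0.002],[-0.001,0.012,-0.002],[-0.001,0.017,-0.002],[-0.002,0.022,-0.002],[-0.003,0.027,-0.002],[-0.004,0.032,-0.002],[-0.005,0.037,-0.002],[-0.006,0.042,-0.002],[-0.008,0.047,-0.002],[-0.009,0.051,-0.002],[-0.011,0.055,-0.002],[-0.013,0.06,-0.002],[-0.016,0.068,-0.002]],"angular":[[0,0,0.06],[0,0,0.13],[0,0,0.2],[0,0,0.27],[0,0,0.34],[0,0,0.41],[0,0,0.48],[0,0,0.55],[0,0,0.62],[0,0,0.69],[0,0,0.76],[0,0,0.83],[0,0,0.95]],"hand":[1,1,1,1,1,1,1,1,1,1,1,1,1]}'; python3 - <<'E'
from h import *
plan(arc(HUB,.072,.082,[48,44,40,36,32,28,25]))
red();red('side')
E
```

```text
time: 7.18
tool_pos: [0.5554, 0.0173, 0.0818]
eef_rot: [[0.608, 0.794, -0.0], [0.794, -0.608, -0.0], [-0.0, -0.0, -1.0]]
contact_force: [-2.4, 1.7, -1.2]
grip_width: 0.0
grip_force: 1.2
now [0.5554 0.0173 0.0818] yaw 52.5 t 7.175 F [-2.4  1.7 -1.2]
[-0.0, 0.012, -0.0] [-0.001, 0.001, 0.159]
[-0.001, 0.022, -0.0] [-0.001, 0.001, 0.298]
[-0.003, 0.032, -0.0] [-0.001, 0.001, 0.438]
[-0.006, 0.042, -0.0] [-0.001, 0.001, 0.577]
[-0.009, 0.051, -0.0] [-0.001, 0.001, 0.717]
[-0.013, 0.061, -0.0] [-0.001, 0.001, 0.857]
[-0.016, 0.067, -0.0] [-0.001, 0.001, 0.961]
red top [353.  203.5] 42 [ 0.5745 -0.1242  0.072 ] r 0.1048 ang -53.4
red side [344.  175.4] 36 [ 0.5769 -0.1262  0.072 ] r 0.1079 ang -53.0
```

```bash
python3 -m creep '{"xyz":[[0,0.006,0],[0,0.012,0],[-0.001,0.017,0],[-0.001,0.022,0],[-0.002,0.027,0],[-0.003,0.032,0],[-0.004,0.037,0],[-0.006,0.042,0],[-0.007,0.047,0],[-0.009,0.051,0],[-0.011,0.056,0],[-0.013,0.061,0],[-0.016,0.067,0]],"angular":[[0,0,0.08],[0,0,0.16],[0,0,0.23],[0,0,0.3],[0,0,0.37],[0,0,0.44],[0,0,0.51],[0,0,0.58],[0,0,0.65],[0,0,0.72],[0,0,0.79],[0,0,0.86],[0,0,0.96]],"hand":[1,1,1,1,1,1,1,1,1,1,1,1,1]}'; python3 - <<'E'
from h import *
plan(arc(HUB,.072,.082,[21,17,13,9,5,1,-2]))
red();red('side')
E
```

```text
time: 8.9
tool_pos: [0.5773, -0.0094, 0.0818]
eef_rot: [[0.906, 0.423, -0.0], [0.423, -0.906, 0.0], [-0.0, -0.0, -1.0]]
contact_force: [-1.3, 1.9, -0.5]
grip_width: -0.0002
grip_force: 1.1
now [ 0.5773 -0.0094  0.0818] yaw 25.0 t 8.9 F [-1.3  1.9 -0.5]
[-0.001, 0.01, -0.0] [-0.0, 0.0, 0.141]
[-0.002, 0.02, -0.0] [-0.0, 0.0, 0.281]
[-0.003, 0.03, -0.0] [-0.0, 0.0, 0.421]
[-0.006, 0.04, -0.0] [-0.0, 0.0, 0.56]
[-0.009, 0.05, -0.0] [-0.0, 0.0, 0.7]
[-0.013, 0.059, -0.0] [-0.0, 0.0, 0.839]
[-0.016, 0.066, -0.0] [-0.0, 0.0, 0.944]
red top [361.8 223.7] 46 [ 0.5262 -0.1433  0.072 ] r 0.1043 ang -82.2
red side [366.7 177.3] 35 [ 0.5275 -0.1447  0.072 ] r 0.1059 ang -81.6
```

```bash
python3 -m creep '{"xyz":[[0,0.005,0],[-0.001,0.01,0],[-0.001,0.015,0],[-0.002,0.02,0],[-0.002,0.025,0],[-0.003,0.03,0],[-0.004,0.035,0],[-0.006,0.04,0],[-0.007,0.045,0],[-0.009,0.05,0],[-0.011,0.055,0],[-0.013,0.059,0],[-0.016,0.066,0]],"angular":[[0,0,0.07],[0,0,0.14],[0,0,0.21],[0,0,0.28],[0,0,0.35],[0,0,0.42],[0,0,0.49],[0,0,0.56],[0,0,0.63],[0,0,0.7],[0,0,0.77],[0,0,0.84],[0,0,0.94]],"hand":[1,1,1,1,1,1,1,1,1,1,1,1,1]}'; python3 - <<'E'
from h import *
plan(arc(HUB,.072,.082,[-6,-10,-14,-15]))
red();red('side')
E
```

```text
time: 10.62
tool_pos: [0.5841, -0.0426, 0.0818]
eef_rot: [[0.999, -0.033, 0.0], [-0.033, -0.999, 0.0], [0.0, -0.0, -1.0]]
contact_force: [-0.7, 2.3, 0.2]
grip_width: -0.0003
grip_force: 1.1
now [ 0.5841 -0.0426  0.0818] yaw -1.9 t 10.625 F [-0.7  2.3  0.2]
[-0.001, 0.01, -0.0] [-0.0, -0.0, 0.144]
[-0.002, 0.02, -0.0] [-0.0, -0.0, 0.284]
[-0.004, 0.03, -0.0] [-0.0, -0.0, 0.423]
[-0.004, 0.032, -0.0] [-0.0, -0.0, 0.458]
red top [360.1 245. ] 45 [ 0.4761 -0.1375  0.072 ] r 0.1039 ang -110.2
red side [386.  185.9] 43 [ 0.4768 -0.1367  0.072 ] r 0.1029 ang -110.0
```

```bash
python3 -m creep '{"xyz":[[0,0.005,0],[-0.001,0.01,0],[-0.001,0.015,0],[-0.002,0.02,0],[-0.003,0.024,0],[-0.003,0.028,0],[-0.004,0.0305,0],[-0.004,0.0305,0],[-0.004,0.02,0],[-0.004,0.01,0]],"angular":[[0,0,0.07],[0,0,0.14],[0,0,0.21],[0,0,0.28],[0,0,0.34],[0,0,0.39],[0,0,0.43],[0,0,0.43],[0,0,0.43],[0,0,0.43]],"hand":[1,1,1,1,1,1,1,1,1,1]}'; python3 - <<'E'
from h import *
plan(arc(HUB,.072,.082,[-10,-14,-15]))
red();red('side')
im,d=shot('top','t3'); im2,_=shot('side','s3')
cv2.imwrite('pics/t3c.png',np.hstack([cv2.resize(im[180:300,270:390,::-1],None,fx=3.3,fy=3.3,interpolation=2),cv2.resize(im2[150:270,310:430,::-1],None,fx=3.3,fy=3.3,interpolation=2)]))
E
```

```text
time: 11.98
tool_pos: [0.582, -0.0474, 0.0819]
eef_rot: [[0.97, -0.243, 0.0], [-0.243, -0.97, -0.0], [0.0, 0.0, -1.0]]
contact_force: [-0.3, -0.0, 0.7]
grip_width: -0.0003
grip_force: 0.0
now [ 0.582  -0.0474  0.0819] yaw -14.0 t 11.975 F [-0.3 -0.   0.7]
[0.004, 0.01, -0.0] [0.001, -0.0, -0.141]
[0.005, 0.02, -0.0] [0.001, -0.0, -0.002]
[0.005, 0.022, -0.0] [0.001, -0.0, 0.033]
red top [356. 254.] 45 [ 0.4553 -0.1272  0.072 ] r 0.104 ang -123.0
red side [392.6 191.2] 49 [ 0.4573 -0.1266  0.072 ] r 0.1024 ang -122.3
```

View pics/t3c.png

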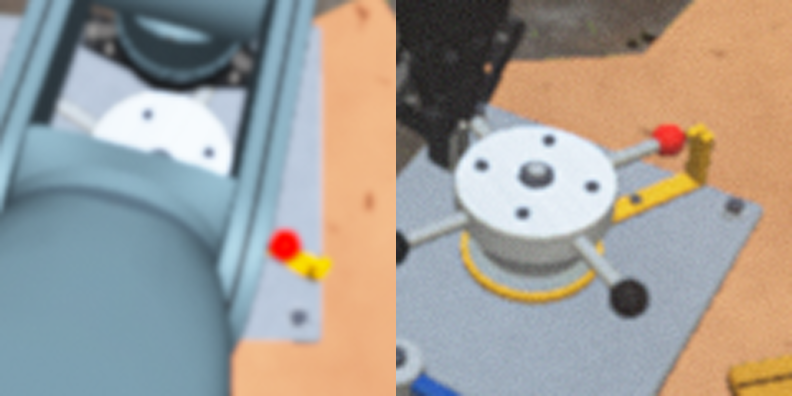

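The red ball stands in line with the pointer tip in both halves: about (285,245) in the top view and (668,138) in the side view. The measured angle is -122.7° against a target of -122.8°. I'll lift and go to the lever.

```bash
python3 -m creep '{"xyz":[[0,0,-0.1],[0,0,-0.2],[0,0,-0.2],[0,0,-0.2]],"angular":[[0,0,0],[0,0,0],[0,0,0],[0,0,0]],"hand":[1,1,1,1]}'; python3 - <<'E'
from h import *
plan([(.463,.104,.182,14)])
E
```

```text
time: 12.68
tool_pos: [0.5816, -0.0475, 0.1816]
eef_rot: [[0.97, -0.243, -0.0], [-0.243, -0.97, -0.0], [-0.0, 0.0, -1.0]]
contact_force: [0.3, -0.4, -0.3]
grip_width: -0.0001
grip_force: 0.0
now [ 0.5816 -0.0475  0.1816] yaw -14.0 t 12.675 F [ 0.3 -0.4 -0.3]
[-0.304, -0.236, -0.001] [0.0, 0.0, -0.979]
```

```bash
python3 -m creep '{"xyz":[[-0.15,-0.12,0],[-0.304,-0.236,0],[-0.304,-0.236,0],[-0.304,-0.236,0],[-0.304,-0.236,0],[-0.304,-0.236,0],[-0.304,-0.236,0]],"angular":[[0,0,-0.3],[0,0,-0.6],[0,0,-0.98],[0,0,-0.98],[0,0,-0.98],[0,0,-0.98],[0,0,-0.98]],"hand":[1,1,1,1,1,1,1]}'; python3 -m creep '{"xyz":[[0,0,0],[0,0,0],[0,0,0],[0,0,0.05]],"angular":[[0,0,-0.4],[0,0,-0.4],[0,0,-0.4],[0,0,-0.4]],"hand":[1,1,1,1]}'; python3 - <<'E'
from h import *
plan([(.463,.104,.082,26)])
red()
im,d=shot('top','t4'); im2,_=shot('side','s4')
cv2.imwrite('pics/t4c.png',np.hstack([cv2.resize(im[180:300,210:330,::-1],None,fx=3.3,fy=3.3,interpolation=2),cv2.resize(im2[170:350,240:420,::-1],None,fx=2.2,fy=2.2,interpolation=2)]))
E
```

```text
time: 13.55
tool_pos: [0.464, 0.1029, 0.1815]
eef_rot: [[0.971, 0.24, -0.0], [0.24, -0.971, -0.0], [-0.0, 0.0, -1.0]]
contact_force: [-0.1, 0.5, -0.6]
grip_width: -0.0002
grip_force: 0.0
time: 14.05
tool_pos: [0.4649, 0.1037, 0.1581]
eef_rot: [[0.904, 0.427, 0.005], [0.427, -0.904, -0.0], [0.004, 0.002, -1.0]]
contact_force: [0.1, -0.0, -0.7]
grip_width: 0.0002
grip_force: 0.0
now [0.4649 0.1037 0.1581] yaw 25.3 t 14.05 F [ 0.1 -0.  -0.7]
[-0.004, -0.003, 0.152] [0.004, -0.008, -0.024]
red top [355.8 254. ] 47 [ 0.4552 -0.1268  0.072 ] r 0.1037 ang -123.2
```

View pics/t4c.png

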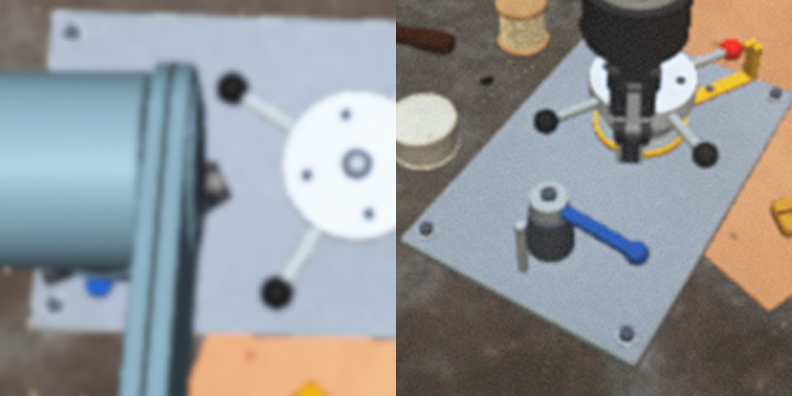

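The fingers hang on the -y side of the still-unlocked lever (tip at crop (630,160), lever (565,210)–(638,252)), and the red ball has not moved. I'll descend.

```bash
python3 -m creep '{"xyz":[[-0.002,-0.002,0.08],[-0.002,-0.002,0.12],[-0.002,-0.002,0.12],[-0.002,-0.002,0.12],[-0.002,-0.002,0.12]],"angular":[[0,0,0],[0,0,0],[0,0,0],[0,0,0],[0,0,0]],"hand":[1,1,1,1,1]}'; python3 - <<'E'
from h import *
P=(.520,.130)
plan(arc(P,.062,.082,[200,195,190,185,180,177],-178))
E
```

```text
time: 14.82
tool_pos: [0.4628, 0.1044, 0.0981]
eef_rot: [[0.903, 0.43, 0.003], [0.43, -0.903, -0.0], [0.002, 0.001, -1.0]]
contact_force: [0.3, -1.0, -0.5]
grip_width: -0.0001
grip_force: 0.0
now [0.4628 0.1044 0.0981] yaw 25.5 t 14.825 F [ 0.3 -1.  -0.5]
[0.002, -0.009, 0.032] [0.002, -0.005, 0.121]
[0.003, -0.02, 0.032] [0.002, -0.005, 0.296]
[0.006, -0.03, 0.032] [0.002, -0.005, 0.47]
[0.009, -0.04, 0.032] [0.001, -0.005, 0.645]
[0.013, -0.05, 0.032] [0.001, -0.005, 0.819]
[0.016, -0.056, 0.032] [0.001, -0.005, 0.924]
```

```bash
python3 -m creep '{"xyz":[[0,0,0.016],[0,0,0.032],[0,0,0.032],[0.002,-0.009,0.032],[0.002,-0.014,0.032],[0.003,-0.02,0.032],[0.004,-0.025,0.032],[0.006,-0.03,0.032],[0.007,-0.035,0.032],[0.009,-0.04,0.032],[0.011,-0.045,0.032],[0.013,-0.05,0.032],[0.016,-0.056,0.032]],"angular":[[0,0,0],[0,0,0],[0,0,0],[0,0,0.12],[0,0,0.21],[0,0,0.3],[0,0,0.38],[0,0,0.47],[0,0,0.56],[0,0,0.64],[0,0,0.73],[0,0,0.82],[0,0,0.92]],"hand":[1,1,1,1,1,1,1,1,1,1,1,1,1]}'; python3 - <<'E'
from h import *
P=(.520,.130)
plan(arc(P,.062,.082,[172,167,162,157,152],-178))
red();red('side')
E
```

```text
time: 16.45
tool_pos: [0.4565, 0.1328, 0.0807]
eef_rot: [[1.0, -0.017, -0.001], [-0.017, -1.0, -0.001], [-0.001, 0.001, -1.0]]
contact_force: [-1.8, -1.3, 0.2]
grip_width: -0.0004
grip_force: 1.2
now [0.4565 0.1328 0.0807] yaw -1.0 t 16.45 F [-1.8 -1.3  0.2]
[0.004, -0.012, -0.003] [0.002, 0.003, 0.176]
[0.006, -0.022, -0.003] [0.002, 0.002, 0.351]
[0.009, -0.033, -0.003] [0.002, 0.002, 0.525]
[0.012, -0.043, -0.003] [0.002, 0.002, 0.7]
[0.017, -0.053, -0.003] [0.002, 0.002, 0.874]
red top [355.8 254. ] 47 [ 0.4552 -0.1268  0.072 ] r 0.1037 ang -123.2
red side [392.7 191.3] 51 [ 0.4569 -0.1263  0.072 ] r 0.1024 ang -122.5
```

```bash
python3 -m creep '{"xyz":[[0.002,-0.006,0],[0.004,-0.012,0],[0.005,-0.017,0],[0.006,-0.022,0],[0.007,-0.028,0],[0.009,-0.033,0],[0.011,-0.038,0],[0.012,-0.043,0],[0.014,-0.048,0],[0.017,-0.053,0]],"angular":[[0,0,0.09],[0,0,0.18],[0,0,0.26],[0,0,0.35],[0,0,0.44],[0,0,0.53],[0,0,0.61],[0,0,0.7],[0,0,0.79],[0,0,0.87]],"hand":[1,1,1,1,1,1,1,1,1,1]}'; python3 - <<'E'
from h import *
P=(.520,.130)
plan(arc(P,.062,.082,[147,142,137,132,127],-178))
s=sense();print(s['joints'])
E
```

```text
time: 17.8
tool_pos: [0.4646, 0.1594, 0.0804]
eef_rot: [[0.9, -0.435, -0.003], [-0.435, -0.9, -0.0], [-0.002, 0.001, -1.0]]
contact_force: [-2.7, -0.8, 1.0]
grip_width: -0.0004
grip_force: 1.3
now [0.4646 0.1594 0.0804] yaw -25.8 t 17.8 F [-2.7 -0.8  1. ]
[0.002, -0.011, -0.003] [0.003, 0.005, 0.182]
[0.004, -0.021, -0.003] [0.003, 0.005, 0.356]
[0.007, -0.032, -0.003] [0.004, 0.005, 0.531]
[0.01, -0.042, -0.003] [0.004, 0.004, 0.705]
[0.015, -0.052, -0.003] [0.004, 0.004, 0.88]
[1.02909814e-01 3.53426890e-01 1.89355957e+00 6.62344208e-05
 8.97478168e-01 2.12395070e+00]
```

```bash
python3 -m creep '{"xyz":[[0.001,-0.006,0],[0.002,-0.011,0],[0.003,-0.016,0],[0.004,-0.021,0],[0.005,-0.027,0],[0.007,-0.032,0],[0.008,-0.037,0],[0.01,-0.042,0],[0.012,-0.047,0],[0.015,-0.052,0]],"angular":[[0,0,0.09],[0,0,0.18],[0,0,0.27],[0,0,0.36],[0,0,0.44],[0,0,0.53],[0,0,0.62],[0,0,0.7],[0,0,0.79],[0,0,0.88]],"hand":[1,1,1,1,1,1,1,1,1,1]}'; python3 - <<'E'
from h import *
P=(.520,.130)
plan(arc(P,.062,.082,[123,120,117,114,111],-178))
im2,_=shot('side','s5')
cv2.imwrite('pics/s5c.png',cv2.resize(im2[170:350,200:400,::-1],None,fx=3,fy=3,interpolation=2))
E
```

```text
time: 19.05
tool_pos: [0.4826, 0.1798, 0.0803]
eef_rot: [[0.629, -0.777, -0.003], [-0.777, -0.629, 0.0], [-0.002, 0.002, -1.0]]
contact_force: [-3.6, 0.5, 1.0]
grip_width: 0.0
grip_force: 1.3
now [0.4826 0.1798 0.0803] yaw -51.0 t 19.05 F [-3.6  0.5  1. ]
[0.001, -0.008, -0.003] [0.005, 0.004, 0.139]
[0.002, -0.015, -0.003] [0.005, 0.004, 0.244]
[0.003, -0.021, -0.003] [0.005, 0.004, 0.348]
[0.005, -0.027, -0.003] [0.005, 0.004, 0.453]
[0.006, -0.034, -0.003] [0.005, 0.003, 0.558]
```

View pics/s5c.png

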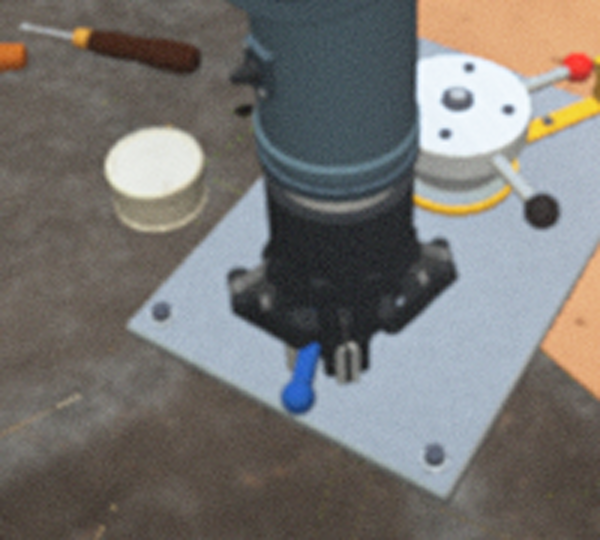

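The lever tip is at crop (298,397), nearly at the pin. Small steps from here, watching the force.

```bash
python3 -c "
from h import *
w=atz('side',299.3,302.3,.072);print(w,np.degrees(np.arctan2(w[1]-.13,w[0]-.52)))"
python3 -m creep '{"xyz":[[0,-0.003,0],[0.001,-0.006,0],[0.001,-0.009,0],[0.002,-0.012,0]],"angular":[[0,0,0.04],[0,0,0.08],[0,0,0.12],[0,0,0.16]],"hand":[1,1,1,1]}'; python3 -m creep '{"xyz":[[0,-0.002,0],[0,-0.004,0]],"angular":[[0,0,0.03],[0,0,0.06]],"hand":[1,1]}'
```

```text
[0.49215525 0.21773628 0.072     ] 107.6078111753842
time: 19.6
tool_pos: [0.4892, 0.1826, 0.0807]
eef_rot: [[0.564, -0.826, -0.0], [-0.826, -0.564, 0.0], [-0.0, 0.0, -1.0]]
contact_force: [-1.7, 0.8, -1.1]
grip_width: -0.0001
grip_force: 1.3
time: 19.85
tool_pos: [0.491, 0.1837, 0.0808]
eef_rot: [[0.539, -0.842, 0.0], [-0.842, -0.539, -0.0], [0.0, 0.0, -1.0]]
contact_force: [-2.3, -0.0, -2.1]
grip_width: 0.0001
grip_force: 1.2
```

```bash
for i in 1; do python3 -m creep '{"xyz":[[0,-0.002,0],[0,-0.004,0]],"angular":[[0,0,0.03],[0,0,0.06]],"hand":[1,1]}' | egrep 'pos|contact'; python3 -m creep '{"xyz":[[0,-0.002,0],[0,-0.003,0]],"angular":[[0,0,0],[0,0,0]],"hand":[1,1]}'| egrep 'pos|contact'; done; python3 - <<'E'
from h import *
im,_=shot('side','s6'); hsv=cv2.cvtColor(im,cv2.COLOR_RGB2HSV); m=cv2.inRange(hsv,(100,150,80),(125,255,255))[280:320,270:330]
v,u=np.nonzero(m); print(len(u),u.mean()+270,v.mean()+280,v.max()+280, u[v>v.max()-9].mean()+270)
E
```

```text
tool_pos: [0.4925, 0.1847, 0.0808]
contact_force: [-3.9, -0.1, -1.3]
tool_pos: [0.4928, 0.185, 0.0805]
contact_force: [-6.1, -4.1, 1.8]
165 292.0969696969697 294.1030303030303 304 289.4230769230769
```

```bash
python3 -c "
from h import *
w=atz('side',289.4,299.8,.072);print(w,np.degrees(np.arctan2(w[1]-.13,w[0]-.52)))"
python3 -m creep '{"xyz":[[0,-0.002,0],[0,-0.002,0],[0,-0.002,0]],"angular":[[0,0,0],[0,0,0],[0,0,0]],"hand":[1,1,1]}'| egrep 'pos|contact'
```

```text
[0.50949128 0.22155312 0.072     ] 96.54791189001689
tool_pos: [0.4929, 0.1851, 0.0805]
contact_force: [-8.0, -4.2, 2.8]
```

Force rises without motion and the lever angle is 96.5°, where 97° was expected, so it is home. I'll back off, lift, and check.

```bash
python3 -m creep '{"xyz":[[0,0.02,0],[0,0.04,0],[0,0.04,-0.1],[0,0.04,-0.2],[0,0.04,-0.3],[-0.2,0.04,-0.4],[-0.3,0.04,-0.4],[-0.3,0.04,-0.4],[-0.3,0.04,-0.4]],"angular":[[0,0,0],[0,0,0],[0,0,0],[0,0,0],[0,0,0],[0,0,0],[0,0,0],[0,0,0],[0,0,0]],"hand":[1,1,1,1,1,1,1,1,1]}'; python3 - <<'E'
from h import *
red();red('side')
im2,_=shot('side','s7')
cv2.imwrite('pics/s7c.png',cv2.resize(im2[150:350,200:460,::-1],None,fx=3,fy=3,interpolation=2))
E
```

```text
time: 21.9
tool_pos: [0.3995, 0.3062, 0.282]
eef_rot: [[0.518, -0.855, 0.003], [-0.855, -0.518, 0.002], [-0.0, -0.003, -1.0]]
contact_force: [1.2, -0.9, -0.0]
grip_width: -0.0004
grip_force: 0.0
red top [355.8 254. ] 47 [ 0.4552 -0.1268  0.072 ] r 0.1037 ang -123.2
red side [392.6 191.4] 50 [ 0.4569 -0.1261  0.072 ] r 0.1022 ang -122.6
```

View pics/s7c.png

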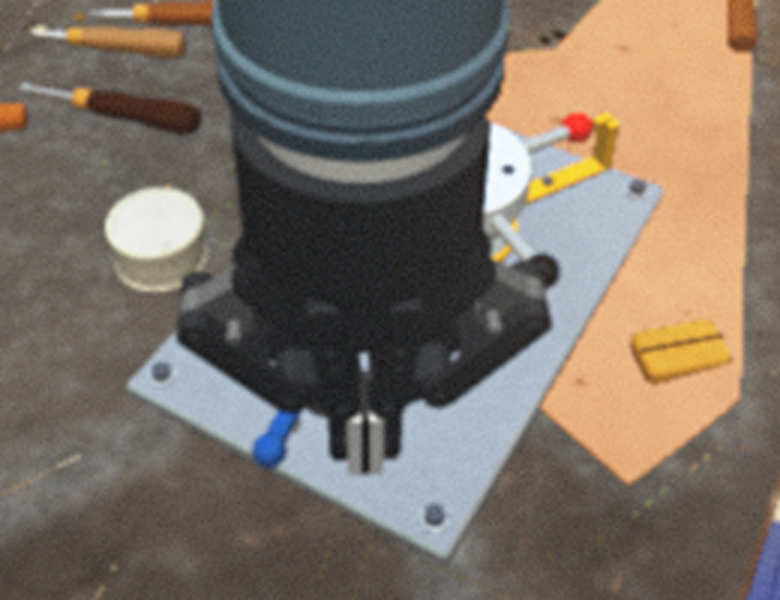

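The lever stays home with its tip at crop (268,448), the red ball (578,127) is still at the pointer, the tin and wax are unmoved, and the arm is clear.

```bash
python3 -c "
from rig import hand_in
print(hand_in())"
```

```text
the job is handed in; nothing more can be done
None
```

I handed the job in at about 22 s. By camera, the red ball's spoke is within half a degree of the pointer and the lever is against its stop pin. Measured wrist forces stayed under 10 N, the tin and wax block were unmoved in the last picture, and the spool was out of that view.

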